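# Nip up the bearing ring of a banding wheel with a two-pin spanner

## Task

The retaining ring in the banding-wheel base has worked loose: take the red-handled two-pin spanner from its wooden rest, engage its two pins fully in the ring's two holes and turn the ring clockwise (seen from above) until it comes up against its stop, then nip it up firmly with about 0.5 N m and certainly under 1 N m, because the brass holes bruise. Put the spanner back in its rest, upright with its pins in the slot, let go of it and move clear; press gently throughout and leave the jug, bowl, rib and scraper where they are.

Things in the scene. Friction and masses are not known exactly. Their poses are not given: they have to be found in the camera images.
- base: dark cast base of a banding wheel, bolted down, turntable lifted off. Foot 150 mm diameter, hub 92 mm diameter and 55 mm tall, open bore of 67 mm diameter in its top. Origin on its axis at bench level, z up. The ring starts 0.6 to 1.2 rad short of a firm stop, where its x axis lies within 0.13 rad of the base's x axis (either way round); just where differs each time and must be felt
- ring_face (a point): centre of the brass retaining ring's top face, recessed 5 mm under the hub's rim, 50 mm over the bench; z up; the frame turns with the ring. Two round holes, 8 mm diameter, 8 mm deep to a fixed floor that stops the pins, centred 22 mm either side along its x axis. A spindle stub, 17 mm diameter, stands 1 mm over the face in the middle. The ring drags at 0.12 N m and stays where left
- seat (a joint): minute twist of the bearing seat under the ring, rad: 0 unloaded, and 1/80 rad for each N m with which the ring is turned clockwise, so 0.0063 at 0.5 N m (0.0015 from the ring's drag while it runs free). It springs back when the load is eased. It does not tell how far the ring has been turned
- spanner: two-pin spanner, about 140 g, upright in its rest. Origin: centre of the underside of its steel crossbar, 62 (x) x 16 (y) x 12 (z) mm, z up; on the bar a red grip block 26 (x) x 16 (y) mm, its top 56 mm over the origin; two 6 mm diameter pins with tapered ends point 14 mm down from the underside, 22 mm either side along x. With pins home the bar clears the hub's rim by 1 mm
- pin_tips (a point): point midway between the spanner's two pin tips, 14 mm under the body's origin, axes as spanner
- rest_top (a point): centre of the top face of the wooden rest, a fixed block 90 (x) x 56 (y) x 30 (z) mm whose top is 30 mm over the bench; a slot 66 mm long (x) and 12 mm wide (y), 24 mm deep, is cut in its top about this point. The spanner's crossbar lies on the top along x with both pins in the slot
- jug: blue plastic jug, 92 mm diameter, 150 mm tall, handle at its +y side; origin under its middle; leave alone
- bowl: glazed ochre bowl, 120 mm diameter, 55 mm tall; origin under its middle; leave alone
- rib: flat wooden rib, 50 x 95 x 8 mm; origin under its middle; leave alone
- scraper: steel scraper with a dark wooden handle, 145 mm long, 14 mm thick; origin under it; leave alone
Things that resemble listed ones, but are neither listed nor needed, are in the scene too. What is shaped like the spanner but green or orange is not meant.

How it is judged (in metres and radians):
On the way, in this order (a step that is already met when the one before it is completed fails the run):
1. both spanner pins are in the ring's holes, at least 5 mm deep (z of pin_tips in the frame of ring_face below -0.005 m and horizontal distance between pin_tips and ring_face below 0.004 m and angle between the x axis of pin_tips and the x axis of ring_face, either way round below 0.15 rad), for 0.1 s.
2. with the pins still in, the ring is nipped up on its stop with at least 0.3 N m (z of pin_tips in the frame of ring_face below -0.004 m and horizontal distance between pin_tips and ring_face below 0.004 m and value of joint seat above 0.00375 rad and angle between the x axis of ring_face and the x axis of base, either way round below 0.2 rad), for 0.1 s.
At the end, for the whole second after the job is handed in: The ring has not been backed off (its x axis within 0.2 rad of the base's) and the spanner, released, stands upright (within 0.1 rad) and still in its rest: its crossbar down on the top to within 3 mm, its middle within 15 mm of the slot's middle, pins in the slot (angle between the x axis of ring_face and the x axis of base, either way round below 0.2 rad and z of pin_tips in the frame of rest_top below -0.011 m and horizontal distance between pin_tips and rest_top below 0.015 m and angle between spanner's own z axis and vertical below 0.1 rad and linear speed of spanner below 0.02 m/s); the robot touches nothing.
It fails at once if the spanner bears on ring and base with over 50 N, all contacts added up (1 N m of turning alone is 46 N), or the ring is loaded with over 1 N m (contact force between spanner and base above 50 N or value of joint seat above 0.0127 rad).
It fails at once if the jug, bowl, rib or scraper is moved by more than 15 mm (distance of any of jug, bowl, rib, scraper from where it was at the start of the episode above 0.015 m).
It also fails if it takes over 61 s, if anything falls off the work surface, if the arm or the gripper's body presses on something with over 40 N, if the wrist force passes 120 N, or if a joint passes its speed limit or range.

## Robot

A 6-joint arm with a two-finger parallel gripper is mounted at the origin on the work surface. World frame = base frame: x ahead of the robot, y to its left, z up, the work surface at z = 0. Lengths are in m, angles in degrees, forces in N, time in s.
With the tool pointing down it reaches from about 0.4 to 0.825 m from the base axis. Payload 7 kg.
Tool frame: the origin (TCP) lies at the very end of the fingers, on their centre line; the grasp point (between the pads) lies 19 mm behind it; z points along the fingers, y is the line along which they close (so a half turn about z gives the same grasp; the last joint's range is limited). The gripper opens to 88 mm and grips with 3 to 60 N. Pads are 19 mm wide; open, the fingers measure 130 mm over their backs; the gripper's body (78 mm by 193 mm) begins 47 mm behind the grasp point.
Start: joints at [86.522, 20.546, 0.682, 0, -70.136, -16.507], TCP at [0.231, 0.634, 0.191] pointing down, gripper open.
Joint ranges: [-176.03, 176.03], [-82.01, 121.73], [-58.28, 71.71], [-173.87, 95.51], [-174.79, -0.11], [-173.66, 173.66]. Speed limits (degrees/s): [136.94, 136.94, 172.46, 180, 180, 180].

## Interface

Orientations are given as [roll, pitch, yaw] about the fixed x, y, z axes, in that order (R = Rz(yaw) Ry(pitch) Rx(roll)).
In Python, from plant import get_state, capture, close_job, regions_of gives the robot as it stands.
- The arm moves only by the tool jog_arm, never from a script. Its argument "moves" is a list of rows, each a list of 3 entries, a list of its own where there are three numbers: the shift along the tool's x, y, z in cm, then the turn about the tool's z in degrees, then the finger opening in cm, from 0 to 8.76. A call has 1 to 12 rows; each row shifts and turns the commanded pose from where the row before left it, along the tool's axes as they then stand; what a row does not reach is not made up. A row lasts 1/8 s, in which the tool goes at most 62.5 mm and 10.7 degrees, less where a joint would pass 70% of its speed; a pose out of reach is approached as far as the arm can. A call is refused whole if a number of a shift passes 6.25 or a number of a turn 10.7, either way. A call with a gripper value outside its range is refused whole. The fingers move at their own pace and stop on an object; "newtons" is the grip in N (left out, the last holds). Time passes only in rows, so rows that do not move let the fingers close. It gives the time, the measured TCP pose, the force, the opening and the grip force at its end, in the units of the state.
- get_state(): the state, without advancing time (a new reading comes with each control period).
- capture(name): name is "scene" or "top" or "wrist"; returns a dict with "pixels" (400x640x3 uint8, blue, green, red), "mtx" (3x3 intrinsics, pixels), "k1" (the pictures are not rectified: a ray, as slopes to the right and down, at radius r is drawn at 1 + k1 r^2 times it, then the intrinsics apply), "world_from_camera" (4x4, takes a point from camera to world coordinates); the wrist camera has in their place "hand_eye" (4x4, takes a point from camera to tool coordinates, whose origin is the TCP and whose axes are the flange's). Camera axes: x right, y down, z forward; pixel columns grow to the right and rows downward; lengths in m; the calibration is good to about 2 mm. A picture is of the moment at which its call begins: read the wrist's pose just before it. There is no depth.
- close_job(): hands the job in; it is judged then, once.
Trained networks look in a picture, given as the dict that the camera call returned (one of the last four; its "shot" number tells which), for a name from the list of things; names that differ only in an ending like _2 or _b are one class to them, and where a whole thing is asked for, a point or a joint stands for the part that bears it (a point fixed in the world has none). Each returns a list of dicts, best first, with "confidence" (0 to 1); they miss things now and then, are a little off and sometimes report something else, mostly with a low value. They report only what shows in the picture. A call takes as long as a camera call. They do not tell look-alikes from the thing itself.
- regions_of(picture, thing): "pixels" (400x640 bool, what is visible of it) and "pixel" ([column, row] in pixels, amid what is visible of it).
The state is a dict: "time_s": time; "joints": joint angles; "qd": joint speeds; "joint_torque": joint torques, N m; "tcp_pos": TCP position; "eef_rot": TCP orientation; "contact_force": force on the tool from outside, world axes, zero at the start; "moment": the same for the moment, N m; "gripper_width": finger opening in m; "gripper_force": force on a finger pad.
Only numpy, scipy, OpenCV 4.12 (cv2) and the standard library are available. Lean on these libraries where they do the work, as an engineer would, in place of code of your own. Each camera call takes 0.05 s, during which the arm holds its last target. There are 200 camera calls.

## Working session

There is one attempt and no reset: what is moved stays moved. The work goes in short steps, Python scripts to look and compute and a tool call to move; the robot and the scene stay as the last step left them, time stands still between calls to the robot, and variables do not carry over. Pictures are saved under pics/ and viewed, at most 10 in all, crops included, and the job is handed in when it is done.

Besides the shell and the picture viewer there is one more tool, called after "Emit:" as name([rows], argument=value, ...), one row to a line, values as JSON. jog_arm: Moves the arm, as the interface text tells. Its arguments: {"type":"object","properties":{"moves":{"type":"array"},"newtons":{"type":"number"}},"required":["moves"]}

```bash
ls; mkdir -p pics
cat > h.py <<'E'
import numpy as np, cv2, json
from plant import get_state, capture, close_job, regions_of
from scipy.spatial.transform import Rotation as Ro
def T_tool(s):
    T=np.eye(4);T[:3,:3]=Ro.from_euler('xyz',s['eef_rot'],degrees=True).as_matrix();T[:3,3]=s['tcp_pos'];return T
def pose(p,s=None):
    return np.array(p['world_from_camera']) if 'world_from_camera' in p else T_tool(s)@np.array(p['hand_eye'])
def undist(p,px):
    K=np.array(p['mtx'],float);d=np.array([p['k1'],0,0,0,0],float)
    return cv2.undistortPoints(np.array(px,float).reshape(-1,1,2),K,d).reshape(-1,2)
def onplane(p,px,z,s=None):
    T=pose(p,s);n=undist(p,px);r=np.c_[n,np.ones(len(n))]@T[:3,:3].T
    o=T[:3,3];return o+r*((z-o[2])/r[:,2])[:,None]
def proj(p,X,s=None):
    C=np.linalg.inv(pose(p,s));K=np.array(p['mtx'],float);d=np.array([p['k1'],0,0,0,0],float)
    return cv2.projectPoints(np.array(X,float).reshape(-1,1,3),cv2.Rodrigues(C[:3,:3])[0],C[:3,3],K,d)[0].reshape(-1,2)
E
python3 - <<'E'
from h import *
s=get_state();print(s)
ims=[]
for n in['scene','top']:
    p=capture(n);cv2.imwrite(f'pics/{n}0.png',p['pixels']);print(n,np.round(pose(p,s),3).tolist(),p['k1'])
    for t in['spanner','base','rest_top','ring_face','jug','bowl','rib','scraper']:
        try:
            for r in regions_of(p,t)[:4]: print(t,round(r['confidence'],2),r['pixel'],r['pixels'].sum(), np.round(onplane(p,r['pixel'],.03)[0],3))
        except Exception as e: print(t,e)
E
```

```text
pics
{'time_s': 0.0, 'joints': array([ 8.65236413e+01,  2.05901614e+01,  6.32099007e-01, -1.91226084e-02,
       -7.01364992e+01, -1.65071494e+01]), 'qd': array([-0.10720547,  0.0042664 ,  0.04491216,  0.12540878, -0.02557585,
        0.07982462]), 'joint_torque': array([ 1.34705337e-03, -5.82720566e+01,  2.93057781e+01,  6.99706122e+00,
        7.29577179e-03, -1.50381425e-04]), 'tcp_pos': array([0.23052664, 0.63381222, 0.19012754]), 'eef_rot': array([ 1.79904228e+02, -9.63518298e-03, -1.99900124e+01]), 'contact_force': array([ 0.28854495, -0.20554379,  0.95592792]), 'moment': array([-0.01519628,  0.00513174, -0.03028104]), 'gripper_force': 0.0, 'gripper_width': 0.08764455902542462}
scene [[0.029, 0.828, -0.56, 1.291], [1.0, -0.021, 0.02, -0.042], [0.004, -0.56, -0.828, 1.162], [0.0, 0.0, 0.0, 1.0]] 0.005109799965011221
spanner 0.78 [246.6, 231.7] 288 [ 0.633 -0.207  0.03 ]
spanner 0.72 [227.0, 160.8] 212 [ 0.382 -0.28   0.03 ]
spanner 0.55 [281.1, 187.9] 242 [ 0.487 -0.114  0.03 ]
spanner 0.49 [239.9, 182.5] 134 [ 0.465 -0.236  0.03 ]
base 0.78 [369.4, 208.9] 1854 [0.567 0.138 0.03
[... 487 characters left out ...]
01, 0.405], [-1.0, -0.025, -0.001, -0.005], [0.006, -0.201, -0.98, 0.964], [0.0, 0.0, 0.0, 1.0]] 0.02405465732912824
spanner 0.89 [401.5, 191.6] 331 [ 0.617 -0.207  0.03 ]
spanner 0.82 [360.4, 250.6] 368 [ 0.47  -0.106  0.03 ]
spanner 0.71 [438.9, 303.3] 434 [ 0.354 -0.288  0.03 ]
spanner 0.57 [414.3, 244.5] 249 [ 0.488 -0.235  0.03 ]
base 0.95 [265.0, 215.0] 2876 [0.55  0.125 0.03 ]
rest_top 0.77 [413.0, 245.6] 781 [ 0.485 -0.232  0.03 ]
ring_face 0.67 [261.9, 211.3] 595 [0.559 0.133 0.03 ]
jug 0.9 [166.8, 151.9] 2199 [0.703 0.377 0.03 ]
bowl 0.76 [465.4, 159.3] 1835 [ 0.704 -0.367  0.03 ]
rib 0.71 [288.5, 135.2] 708 [0.756 0.076 0.03 ]
scraper 0.65 [358.5, 138.9] 822 [ 0.75  -0.101  0.03 ]
```

Run:
```python
from h import *
p=cv2.imread('pics/top0.png')
a=cv2.resize(p[90:330,130:490],(780,520),interpolation=cv2.INTER_CUBIC)
cv2.imwrite('pics/topcrop.png',a)
```

```text
(no output)
```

View pics/topcrop.png

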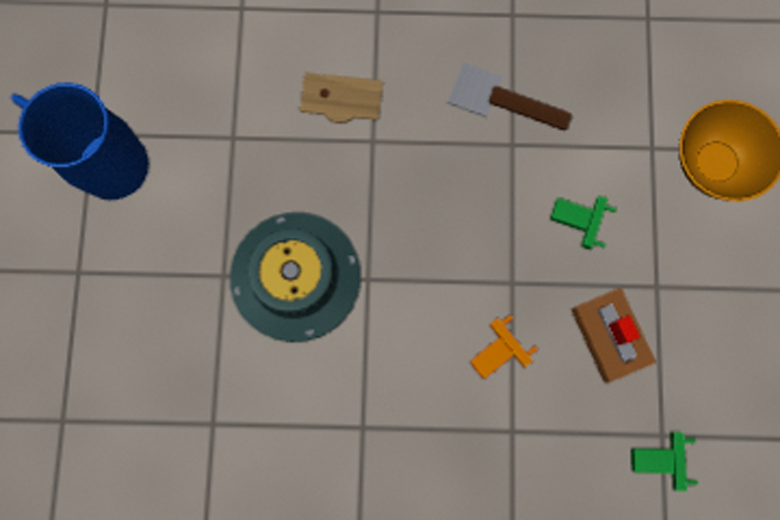

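The top picture shows four spanner-shaped things (top-image px). The green ones are at (401,192) and (439,303), the orange one at (360,251), and the red-gripped one at (417,242), standing in the wooden rest. The red one fits both the colour and the rest, and the crop confirms it. The ring is at (264,214), with its holes along about +10° yaw. I'll move towards the rest for a closer look.

Emit:
jog_arm([
  [[4.2, 3.6, 0], 0, 8.76],
  [[4.2, 3.6, 0], 0, 8.76],
  [[4.2, 3.6, 0], 0, 8.76],
  [[4.2, 3.6, 0], 0, 8.76],
  [[4.2, 3.6, 0], 0, 8.76],
  [[4.2, 3.6, 0], 0, 8.76],
  [[4.2, 3.6, 0], 0, 8.76],
  [[4.2, 3.6, 0], 0, 8.76],
  [[2.1, 5.2, 0], 0, 8.76],
  [[2.1, 5.2, 0], 0, 8.76],
  [[2.1, 5.2, 0], 0, 8.76],
  [[2.1, 5.2, 0], 0, 8.76],
])

```text
time_s: 2.4
tcp_pos: [0.4558, 0.023, 0.1915]
eef_rot: [-180.0, -0.0, -20.0]
contact_force: [0.3, 0.8, 0.2]
gripper_width: 0.0877
gripper_force: 0.0
```

Run:
```python
from h import *
s=get_state();print(s['time_s'],s['tcp_pos'],s['eef_rot'],s['joints'])
p=capture('wrist');cv2.imwrite('pics/w1.png',p['pixels']);print(np.round(p['hand_eye'],3).tolist(),np.round(p['mtx'],1).tolist())
for t in['ring_face','spanner','rest_top','base']:
    for r in regions_of(p,t)[:4]: print(t,round(r['confidence'],2),r['pixel'],r['pixels'].sum(), np.round(onplane(p,r['pixel'],.05,s)[0],3))
```

```text
2.4 [0.455769   0.02297431 0.19150407] [-1.79958030e+02 -4.75568729e-02 -1.99576532e+01] [ 2.77457582e+01 -6.51614795e-01 -2.55716849e+01  7.64750751e-03
 -6.50168818e+01  4.22933799e+01]
[[0.001, -0.961, -0.277, 0.075], [1.0, 0.001, -0.001, 0.0], [0.001, -0.277, 0.961, -0.194], [0.0, 0.0, 0.0, 1.0]] [[287.3, 0.0, 323.1], [0.0, 287.3, 201.6], [0.0, 0.0, 1.0]]
ring_face 0.65 [204.1, 132.7] 2418 [0.558 0.13  0.05 ]
spanner 0.9 [413.3, 134.6] 1521 [ 0.475 -0.093  0.05 ]
spanner 0.89 [539.8, 74.5] 2164 [ 0.49  -0.237  0.05 ]
spanner 0.74 [506.8, 84.9] 3611 [ 0.492 -0.202  0.05 ]
spanner 0.73 [576.0, 170.4] 1742 [ 0.371 -0.262  0.05 ]
rest_top 0.69 [509.5, 84.9] 3640 [ 0.491 -0.205  0.05 ]
base 0.72 [225.4, 134.1] 11168 [0.549 0.108 0.05 ]
```

View pics/w1.png

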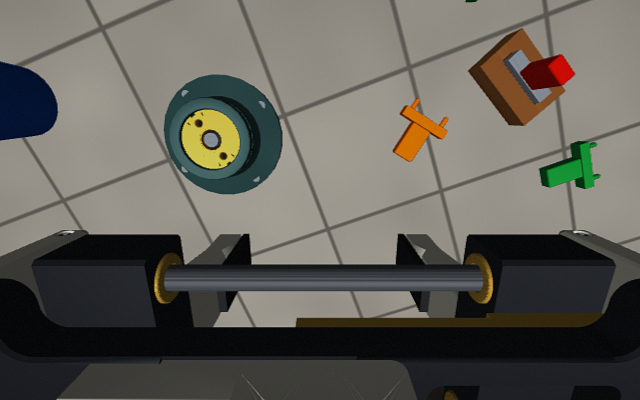

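The wrist view shows the ring at (210,139) with its holes at about (199,124) and (223,156). The rest with the red grip is at (520,78), the orange spanner at (420,130) and the green one at (570,168). I'll back off to look at the rest more squarely.

Emit:
jog_arm([
  [[0.6, 5.3, 0], 0, 8.76],
  [[0.6, 5.3, 0], 0, 8.76],
  [[0.6, 5.3, 0], 0, 8.76],
  [[0.5, 5.2, 0], 0, 8.76],
  [[0.5, 5.2, 0], 0, 8.76],
  [[0.6, 5.3, 0], 0, 8.76],
  [[0, 0, 0], -9.6, 8.76],
  [[0, 0, 0], -9.6, 8.76],
  [[0, 0, 0], -9.6, 8.76],
  [[0, 0, 0], -9.6, 8.76],
  [[0, 0, 0], -9.6, 8.76],
  [[0, 0, 0], 0, 8.76],
])

```text
time_s: 4.15
tcp_pos: [0.3807, -0.283, 0.191]
eef_rot: [-180.0, 0.0, 28.1]
contact_force: [0.1, 0.9, -0.1]
gripper_width: 0.0877
gripper_force: 0.0
```

```bash
cat >> h.py <<'E'
def red(p,lo=(0,150,60)):
    h=cv2.cvtColor(p['pixels'],cv2.COLOR_BGR2HSV)
    return ((h[...,0]<6)|(h[...,0]>174))&(h[...,1]>150)&(h[...,2]>60)
E
python3 - <<'E'
from h import *
s=get_state();print(s['time_s'],s['tcp_pos'],s['eef_rot'],s['joints'])
p=capture('wrist');cv2.imwrite('pics/w2.png',p['pixels'])
np.savez('w2.npz',pix=p['pixels'],T=pose(p,s),mtx=p['mtx'],k1=p['k1'])
c=p['pixels'];m=red(p);v,u=np.nonzero(m);print(u.min(),u.max(),v.min(),v.max(),m.sum())
u0,v0=int(u.mean()),int(v.mean())
x0=max(u0-100,0);y0=max(v0-75,0);print(x0,y0)
cv2.imwrite('pics/w2c.png',cv2.resize(c[y0:y0+150,x0:x0+200],(800,600),interpolation=cv2.INTER_CUBIC))
E
```

```text
4.15 [ 0.38072685 -0.28304655  0.19099345] [-1.79995756e+02  2.52808433e-03  2.80628562e+01] [-1.27834213e+01  1.30369598e+00 -2.36661414e+01 -1.71770789e-03
 -6.50348509e+01  1.30847002e+02]
322 339 55 83 466
230 0
```

View pics/w2c.png

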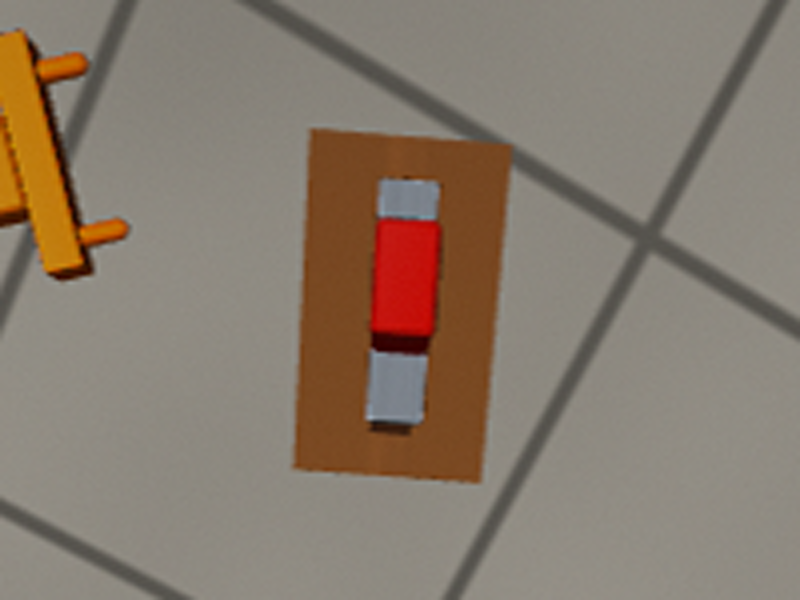

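The red-gripped spanner stands in the rest. In crop pixels the rest corners are (310,128), (512,145), (482,483) and (294,468), and the grip top is (380,218) to (433,335).

Run:
```python
from h import *
d=np.load('w2.npz');p=dict(pixels=d['pix'],mtx=d['mtx'],k1=float(d['k1']),world_from_camera=d['T'])
def q(pts,z):
    P=onplane(p,np.array(pts)/4+[230-.375,-.375],z)[:,:2];c=P.mean(0)
    d=(P[0]+P[1]-P[2]-P[3])/2;print(z,c.round(4),'len',np.linalg.norm(d).round(4),'wid',np.linalg.norm((P[0]+P[3]-P[1]-P[2])/2).round(4),'yaw',np.degrees(np.arctan2(d[1],d[0])).round(2))
q([(310,128),(512,145),(482,483),(294,468)],.03)
q([(380,218),(440,222),(433,335),(372,331)],.086)
q([(380,179),(440,181),(422,425),(367,420)],.042)
# red top face by mask
h=cv2.cvtColor(p['pixels'],cv2.COLOR_BGR2HSV);m=red(p)&(h[...,2]>190)
print(h[60:66,330,2],h[84,326:334,2]);r=cv2.minAreaRect(np.argwhere(m)[:,::-1].astype(np.float32));print(r)
b=cv2.boxPoints(r);P=onplane(p,b,.086)[:,:2];print(P.mean(0))
```

```text
0.03 [ 0.4904 -0.233 ] len 0.0898 wid 0.0559 yaw 24.26
0.086 [ 0.4912 -0.2331] len 0.0248 wid 0.0145 yaw 24.42
0.042 [ 0.4911 -0.2332] len 0.0619 wid 0.0159 yaw 24.54
[195 195 196 196 195 195] [53 55 55 57 55 51 54 56]
((330.5, 68.5), (25.0, 13.0), 90.0)
[ 0.4910891  -0.23244084]
```

Emit:
jog_arm([
  [[0, 0, 0], 3.7, 8.76],
  [[6.05, 0, 0], 0, 8.76],
  [[6.05, 0, 0], 0, 8.76],
  [[0, 0, 4.2], 0, 8.76],
  [[0, 0, 4.2], 0, 6],
  [[0, 0, 3.5], 0, 5],
  [[0, 0, 2.3], 0, 4],
  [[0, 0, 0], 0, 4],
  [[0, 0, 0], 0, 3],
])

```text
time_s: 5.32
tcp_pos: [0.491, -0.2341, 0.05]
eef_rot: [180.0, -0.0, 24.3]
contact_force: [-0.1, 0.1, -0.5]
gripper_width: 0.0432
gripper_force: 0.0
```

Run:
```python
from h import *
s=get_state();print(s['time_s'],s['tcp_pos'],s['eef_rot'],s['contact_force'])
p=capture('scene');m=red(p);v,u=np.nonzero(m);print(m.sum(),u.mean(),v.mean())
u0,v0=int(u.mean()),int(v.mean())
cv2.imwrite('pics/s1c.png',cv2.resize(p['pixels'][v0-60:v0+60,u0-80:u0+80],(800,600),interpolation=cv2.INTER_CUBIC))
```

```text
5.325 [ 0.49101523 -0.23407208  0.04998503] [ 1.79952925e+02 -4.16040586e-02  2.42693960e+01] [-0.08044416  0.12063581 -0.47452837]
87 237.90804597701148 180.86206896551724
```

View pics/s1c.png

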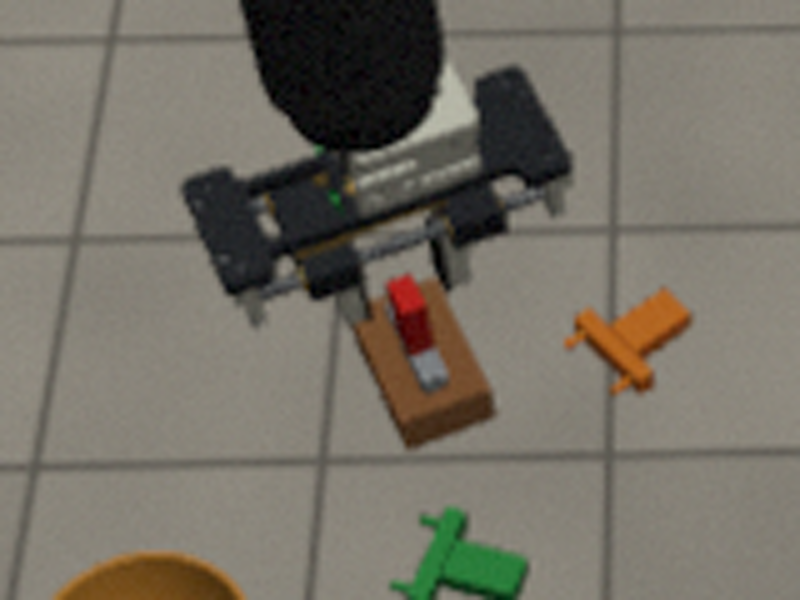

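The red grip at (400,310) in the crop sits between the open fingers. I'll close on it and lift.

Emit:
jog_arm([
  [[0, 0, 0], 0, 1.8],
  [[0, 0, 0], 0, 1.2],
  [[0, 0, 0], 0, 1],
  [[0, 0, 0], 0, 1],
  [[0, 0, 0], 0, 1],
  [[0, 0, 0], 0, 1],
], newtons=50)

```text
time_s: 6.12
tcp_pos: [0.491, -0.2351, 0.0511]
eef_rot: [179.9, -0.1, 24.4]
contact_force: [-3.2, -1.8, 12.6]
gripper_width: 0.01
gripper_force: 6.6
```

Run:
```python
from h import *
s=get_state();print(s['tcp_pos'],s['eef_rot'],s['contact_force'],s['moment'],s['gripper_width'],s['gripper_force'])
p=capture('scene');u0,v0=238,185
a=cv2.resize(p['pixels'][v0-45:v0+45,u0-50:u0+50],(500,450),interpolation=cv2.INTER_CUBIC)
p=capture('top');m=red(p);v,u=np.nonzero(m);print(m.sum())
b=cv2.resize(p['pixels'][200:290,365:425],(300,450),interpolation=cv2.INTER_CUBIC)
cv2.imwrite('pics/g1.png',np.hstack([a,b]))
p=capture('wrist');m=red(p);print(m.sum());v,u=np.nonzero(m)
if len(u):print(u.min(),u.max(),v.min(),v.max())
```

```text
[ 0.49102839 -0.23513657  0.05108641] [ 1.79859465e+02 -7.13261720e-02  2.43534497e+01] [-3.17275749 -1.75192059 12.60661307] [-0.71419032  1.2294009  -0.08088845] 0.010021198463163822 6.58312926068902
0
1232
314 347 207 264
```

View pics/g1.png

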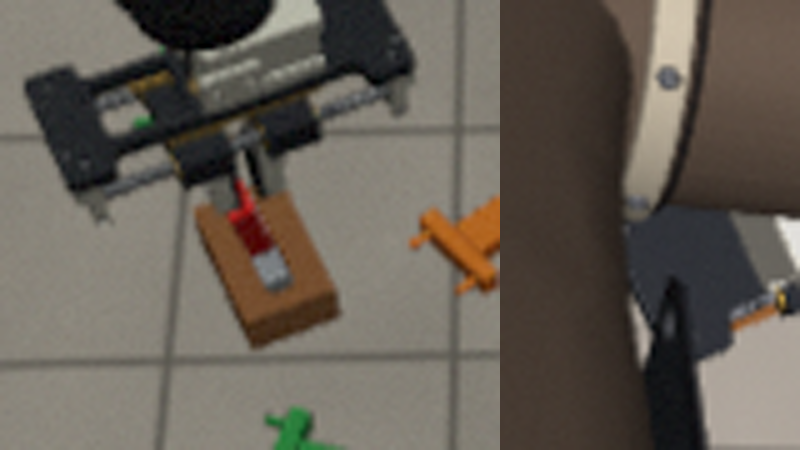

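Run:
```python
from h import *
p=capture('wrist')
cv2.imwrite('pics/g2.png',cv2.resize(p['pixels'][150:350,200:460],(780,600),interpolation=cv2.INTER_CUBIC))
```

```text
(no output)
```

View pics/g2.png

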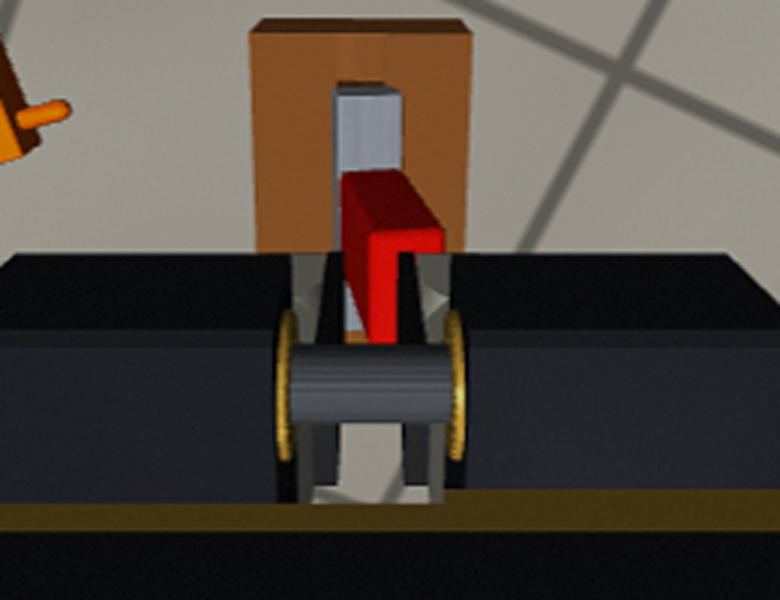

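The spanner leans to the right in the rest and the fingers closed too far, so this isn't a proper grasp. I'll open, centre, and try again more gently.

Emit:
jog_arm([
  [[0, 0, 0], 0, 1.6],
  [[0, 0, 0], 0, 2.5],
  [[0, 0, 0], 0, 4.5],
  [[0, 0, 0], 0, 4.5],
  [[0, 0, 0], 0, 4.5],
], newtons=10)

```text
time_s: 6.95
tcp_pos: [0.4903, -0.2341, 0.0493]
eef_rot: [180.0, -0.0, 24.3]
contact_force: [0.4, 0.1, 3.2]
gripper_width: 0.0439
gripper_force: 1.1
```

Run:
```python
from h import *
s=get_state();print(s['tcp_pos'],s['eef_rot'],s['contact_force'],s['gripper_width'],s['gripper_force'])
p=capture('wrist')
cv2.imwrite('pics/g3.png',cv2.resize(p['pixels'][150:350,200:460],(780,600),interpolation=cv2.INTER_CUBIC))
```

```text
[ 0.49027186 -0.2341327   0.04929931] [ 1.79986936e+02 -2.56702646e-02  2.43098240e+01] [0.35894473 0.08067491 3.18776756] 0.0438905186217155 1.127885626628995
```

View pics/g3.png

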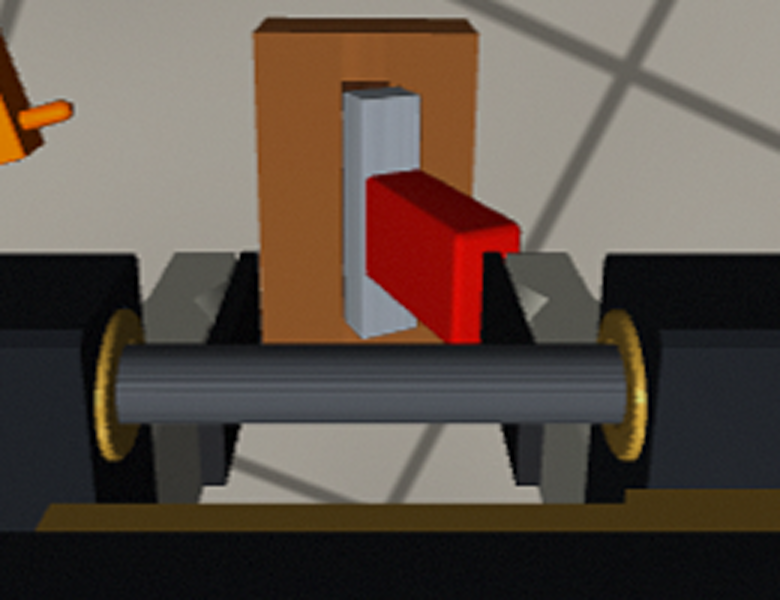

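Run:
```python
from h import *
s=get_state();T=T_tool(s)
p=capture('wrist');print('wrist z  y=+-(w/2) x=9.5')
w=s['gripper_width']/2
for z in(0,-.019,-.03,-.04,-.05):
    X=(T@np.array([[.0095,w,z,1],[.0095,-w,z,1],[-.0095,w,z,1]]).T).T[:,:3]
    print(z,((proj(p,X,s)-[200,150])*3).round(0).tolist())
p=capture('scene');
for z in(0,-.019,-.04):
    X=(T@np.array([[0,w,z,1],[0,-w,z,1]]).T).T[:,:3];print(z,((proj(p,X)-[188,140])*5).round(0).tolist())
cv2.imwrite('pics/s3.png',np.hstack([cv2.resize(p['pixels'][140:230,188:288],(500,450),interpolation=cv2.INTER_CUBIC)]))
```

```text
wrist z  y=+-(w/2) x=9.5
0 [[462.0, 194.0], [274.0, 194.0], [460.0, 268.0]]
-0.019 [[471.0, 222.0], [264.0, 222.0], [468.0, 303.0]]
-0.03 [[477.0, 241.0], [258.0, 241.0], [474.0, 326.0]]
-0.04 [[483.0, 261.0], [251.0, 261.0], [480.0, 350.0]]
-0.05 [[490.0, 283.0], [244.0, 282.0], [486.0, 376.0]]
0 [[219.0, 242.0], [292.0, 215.0]]
-0.019 [[215.0, 223.0], [288.0, 196.0]]
-0.04 [[209.0, 201.0], [284.0, 174.0]]
```

View pics/s3.png

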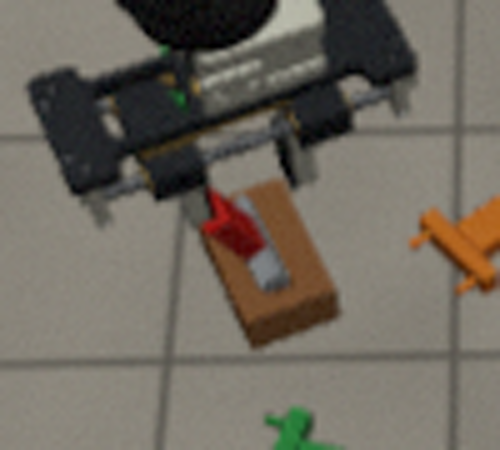

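The wrist and scene projections agree that the real finger ends sit about 36 mm behind the stated TCP (crop row 253, against 194 predicted for z=0). The fingers therefore closed on top of the grip and tipped it. I'll rise, open wide, go 25 mm deeper, and close gently so the right finger pushes the spanner upright.

Emit:
jog_arm([
  [[0, 0, -3], 0, 4.5],
  [[0, 0, 0], 0, 8.76],
  [[0, 0, 0], 0, 8.76],
  [[0, 0, 0], 0, 8.76],
  [[0, 0, 0], 0, 8.76],
  [[0, 0, 2.5], 0, 8.76],
  [[0, 0, 1.5], 0, 8.76],
  [[0, 0, 1.5], 0, 8.76],
  [[0, 0, 0], 0, 8.76],
], newtons=8)

```text
time_s: 8.22
tcp_pos: [0.4892, -0.234, 0.0228]
eef_rot: [-179.9, 0.1, 24.3]
contact_force: [0.5, -0.8, 0.6]
gripper_width: 0.0877
gripper_force: 0.0
```

Run:
```python
from h import *
s=get_state();print(s['time_s'],s['tcp_pos'],s['contact_force'],s['gripper_width'])
p=capture('wrist')
cv2.imwrite('pics/g4.png',cv2.resize(p['pixels'][150:350,180:480],(780,520),interpolation=cv2.INTER_CUBIC))
```

```text
8.225 [ 0.48915374 -0.23400103  0.0227682 ] [ 0.52230012 -0.81512973  0.58868503] 0.08768555178366673
```

View pics/g4.png

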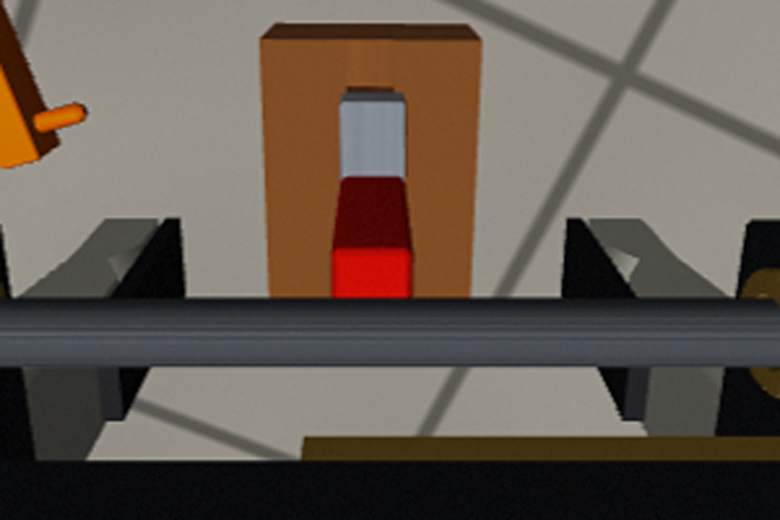

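The spanner stands upright again, with the red top centred at crop (372,272) between the open fingers. Closing gently now.

Emit:
jog_arm([
  [[0.15, 0, 0], 0, 5],
  [[0, 0, 0], 0, 3],
  [[0, 0, 0], 0, 2.2],
  [[0, 0, 0], 0, 2],
  [[0, 0, 0], 0, 1.6],
  [[0, 0, 0], 0, 1.2],
  [[0, 0, 0], 0, 1.0],
], newtons=10)

```text
time_s: 9.15
tcp_pos: [0.4915, -0.2335, 0.024]
eef_rot: [180.0, 0.0, 24.3]
contact_force: [0.5, 0.2, -0.4]
gripper_width: 0.023
gripper_force: 0.0
```

Emit:
jog_arm([
  [[0, 0, 0], 0, 0.8],
  [[0, 0, 0], 0, 0.6],
  [[0, 0, 0], 0, 0.6],
], newtons=55)

```text
time_s: 9.52
tcp_pos: [0.4914, -0.2335, 0.024]
eef_rot: [-180.0, 0.0, 24.3]
contact_force: [0.0, 0.1, -0.9]
gripper_width: 0.0155
gripper_force: 55.0
```

Emit:
jog_arm([
  [[0, 0, -2], 0, 0.6],
  [[0, 0, -4], 0, 0.6],
  [[0, 0, -6], 0, 0.6],
  [[2.05, -5.4, 0], 0, 0.6],
  [[2.05, -5.4, 0], 0, 0.6],
  [[2.05, -5.4, 0], 0, 0.6],
  [[2.05, -5.4, 0], 0, 0.6],
  [[2.05, -5.4, 0], 0, 0.6],
  [[2.05, -5.4, 0], 0, 0.6],
  [[0, 0, 0], 7, 0.6],
  [[0, 0, 0], 7, 0.6],
  [[0, 0, 0], 0, 0.6],
])

```text
time_s: 11.02
tcp_pos: [0.4698, 0.1125, 0.1438]
eef_rot: [180.0, 0.0, 10.4]
contact_force: [0.8, 0.1, -1.2]
gripper_width: 0.0157
gripper_force: 55.0
```

```bash
cat >> h.py <<'E'
def save(p,s,f): np.savez(f,pix=p['pixels'],T=pose(p,s),mtx=p['mtx'],k1=p['k1'])
def load(f):
    d=np.load(f);return dict(pixels=d['pix'],mtx=d['mtx'],k1=float(d['k1']),world_from_camera=d['T'])
E
python3 - <<'E'
from h import *
s=get_state();print(s['time_s'],s['tcp_pos'],s['eef_rot'],s['gripper_width'],s['gripper_force'],s['joints'])
p=capture('wrist');save(p,s,'ring.npz')
c=p['pixels'];h=cv2.cvtColor(c,cv2.COLOR_BGR2HSV)
m=((h[...,0]>20)&(h[...,0]<35)&(h[...,1]>120)&(h[...,2]>110)).astype(np.uint8)
n,l,st,ce=cv2.connectedComponentsWithStats(m);i=1+np.argmax(st[1:,4]);print(st[i],ce[i],onplane(p,ce[i],.05,s))
a,b,w,hh,_=st[i];print(red(p).sum())
cv2.imwrite('pics/r1.png',cv2.resize(np.ascontiguousarray(c[max(b-25,0):b+hh+40,max(a-30,0):a+w+30]),None,fx=5,fy=5,interpolation=cv2.INTER_CUBIC))
# rectified top view at z=.05, 0.2mm/px, dark holes
C=onplane(p,ce[i],.05,s)[0];g=np.arange(-40,40,.2)/1000
X,Y=np.meshgrid(C[0]+g,C[1]+g);P=np.stack([X.ravel(),Y.ravel(),np.full(X.size,.05)],1)
uv=proj(p,P,s).astype(np.float32).reshape(400,400,2)
R=cv2.remap(c,uv[...,0],uv[...,1],cv2.INTER_CUBIC);np.save('R.npy',R)
H=cv2.cvtColor(R,cv2.COLOR_BGR2HSV)
M=((H[...,0]>20)&(H[...,0]<35)&(H[...,1]>120)&(H[...,2]>110)).astype(np.uint8)
cn=max(cv2.findContours(M,cv2.RETR_EXTERNAL,cv2.CHAIN_APPROX_NONE)[0],key=cv2.contourArea)
e=cv2.fitEllipse(cv2.convexHull(cn));print('ring',C[0]+(e[0][0]-200)*.0002,C[1]+(e[0][1]-200)*.0002,np.array(e[1])*.0002)
cn,hier=cv2.findContours(M,cv2.RETR_CCOMP,cv2.CHAIN_APPROX_NONE)
for k in range(len(cn)):
    if hier[0][k][3]>=0 and cv2.contourArea(cn[k])>200:
        mm=cv2.moments(cn[k]);x=mm['m10']/mm['m00'];y=mm['m01']/mm['m00'];print('hole',C[0]+(x-200)*.0002,C[1]+(y-200)*.0002,'d',2*np.sqrt(mm['m00']/np.pi)*.2)
E
```

```text
11.025 [0.46981268 0.1125132  0.14380823] [1.79993424e+02 3.19445811e-02 1.03873666e+01] 0.015732441419532398 54.979793429374695 [ 3.68521536e+01  4.54814650e+00 -2.67922787e+01 -9.77258072e-03
 -5.86911026e+01  6.35402954e+01]
[ 289   76   71   73 3378] [323.8910598  111.63765542] [[0.55035284 0.12638816 0.05      ]]
1271
ring 0.5491290640083397 0.12614960825450441 [0.06682861 0.06740862]
hole 0.5705387716911019 0.13136829079308185 d 8.904906447914314
hole 0.5277716561504338 0.12099425799429897 d 8.859034119895659
hole 0.549188451885592 0.12645497201305259 d 23.026124537546835
```

Ring centre (0.5492, 0.1262), hole separation 44.0 mm and diameter 67 mm match the given sizes, and the hole axis is at 13.6°. Next I check how the spanner sits in the hand.

Run:
```python
from h import *
p=load('ring.npz');c=p['pixels'];
s=get_state();T=T_tool(s)
for n,X in dict(bar_top_front=[(.031,-.008,-.018),(.031,.008,-.018)],bar_bot_front=[(.031,-.008,-.006),(.031,.008,-.006)],blk_bot_front=[(.013,-.008,-.018),(.013,.008,-.018)],blk_top_front=[(.013,-.008,-.062),(.013,.008,-.062)]).items():
    W=(T@np.c_[np.array(X),np.ones(2)].T).T[:,:3];print(n,proj(p,W).round(1).tolist())
cv2.imwrite('pics/hand.png',cv2.resize(c[150:270,260:390],(780,720)[:2] if 0 else (650,600),interpolation=cv2.INTER_CUBIC))
for v in range(160,262,2):print(v,c[v,322].tolist(),end=' ')
```

```text
bar_top_front [[310.2, 191.6], [335.6, 191.6]]
bar_bot_front [[311.0, 187.2], [334.9, 187.2]]
blk_bot_front [[310.6, 218.6], [335.3, 218.5]]
blk_top_front [[306.8, 247.9], [338.8, 247.9]]
160 [71, 71, 42] 162 [67, 66, 38] 164 [67, 66, 38] 166 [67, 66, 39] 168 [67, 66, 38] 170 [65, 65, 38] 172 [67, 65, 38] 174 [65, 66, 38] 176 [65, 65, 37] 178 [68, 68, 39] 180 [62, 62, 32] 182 [152, 160, 167] 184 [150, 161, 164] 186 [151, 160, 167] 188 [108, 113, 114] 190 [61, 58, 55] 192 [129, 122, 116] 194 [157, 148, 141] 196 [157, 146, 139] 198 [156, 147, 139] 200 [157, 148, 140] 202 [157, 148, 140] 204 [156, 146, 139] 206 [157, 147, 139] 208 [157, 148, 140] 210 [156, 148, 138] 212 [154, 147, 138] 214 [155, 147, 139] 216 [157, 148, 140] 218 [157, 149, 139] 220 [81, 78, 107] 222 [0, 2, 66] 224 [3, 7, 69] 226 [3, 5, 68] 228 [5, 7, 70] 230 [2, 3, 70] 232 [5, 5, 70] 234 [3, 2, 70] 236 [2, 5, 70] 238 [0, 3, 71] 240 [4, 3, 72] 242 [1, 5, 71] 244 [0, 1, 71] 246 [3, 4, 71] 248 [4, 9, 125] 250 [10, 14, 189] 252 [2, 13, 212] 254 [5, 13, 214] 256 [3, 14, 213] 258 [2, 11, 213] 260 [5, 13, 214]
```

View pics/hand.png

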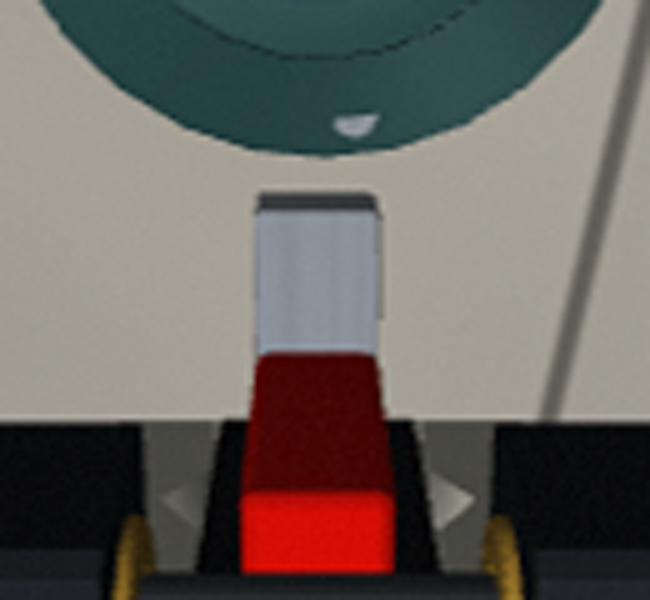

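Expected and observed edges agree to about 1 px, so the spanner is upright and about (-0.4, +0.5) mm off the TCP. Now I go over the ring.

Emit:
jog_arm([
  [[0, 0, 0], -3.2, 0.6],
  [[4.0, 0.25, 0], 0, 0.6],
  [[4.05, 0.23, 0], 0, 0.6],
  [[0, 0, 3], 0, 0.6],
  [[0, 0, 3], 0, 0.6],
  [[0, 0, 1.6], 0, 0.6],
  [[0, 0, 0], 0, 0.6],
  [[0, 0, 0], 0, 0.6],
])

```text
time_s: 12.08
tcp_pos: [0.5504, 0.1268, 0.0692]
eef_rot: [-180.0, -0.1, 13.6]
contact_force: [-0.3, 0.3, -1.0]
gripper_width: 0.0157
gripper_force: 55.0
```

Run:
```python
from h import *
for i in range(4):
    s=get_state();print(s['time_s'],s['tcp_pos'].round(4),s['eef_rot'].round(2),s['contact_force'].round(1),s['moment'].round(3));capture('scene')
```

```text
12.075 [0.5504 0.1268 0.0692] [-1.7999e+02 -1.0000e-01  1.3560e+01] [-0.3  0.3 -1. ] [-0.052 -0.025 -0.036]
12.125 [0.5505 0.127  0.0694] [-1.7998e+02 -1.3000e-01  1.3550e+01] [-0.7  0.1 -0.9] [-0.048 -0.062 -0.025]
12.175 [0.5504 0.127  0.0694] [-1.7997e+02 -1.3000e-01  1.3550e+01] [ 0.7  0.3 -2. ] [-0.043 -0.025 -0.001]
12.225 [0.5502 0.127  0.0693] [-1.7997e+02 -1.2000e-01  1.3540e+01] [-0.5 -0.  -1.6] [-0.045  0.015 -0.047]
```

Emit:
jog_arm([
  [[-0.1, 0, 0.4], 0, 0.6],
  [[0, 0, 0.4], 0, 0.6],
  [[0, 0, 0.3], 0, 0.6],
  [[0, 0, 0.2], 0, 0.6],
  [[0, 0, 0], 0, 0.6],
])

```text
time_s: 12.9
tcp_pos: [0.5485, 0.1263, 0.0548]
eef_rot: [180.0, 0.0, 13.5]
contact_force: [-0.1, 0.6, -0.8]
gripper_width: 0.0155
gripper_force: 55.0
```

Emit:
jog_arm([
  [[0.05, 0, 0.15], 0, 0.6],
  [[0, 0, 0.15], 0, 0.6],
  [[0, 0, 0.1], 0, 0.6],
  [[0, 0, 0], 0, 0.6],
])

```text
time_s: 13.4
tcp_pos: [0.549, 0.1264, 0.051]
eef_rot: [180.0, 0.0, 13.5]
contact_force: [-0.4, -0.4, -2.1]
gripper_width: 0.0158
gripper_force: 55.0
```

Emit:
jog_arm([
  [[0, 0, 0.05], 2, 0.6],
  [[0, 0, 0], 3, 0.6],
  [[0, 0, 0], 3, 0.6],
  [[0, 0, 0], 3, 0.6],
])

```text
time_s: 13.9
tcp_pos: [0.5491, 0.1261, 0.0506]
eef_rot: [180.0, 0.0, 2.3]
contact_force: [-0.3, -0.8, -1.8]
gripper_width: 0.0155
gripper_force: 55.0
```

```bash
cat > st.py <<'E'
from h import *
for i in range(3):
    s=get_state();print(s['time_s'],s['tcp_pos'].round(4),s['eef_rot'].round(2),s['contact_force'].round(1),s['moment'].round(3),round(s['gripper_width'],4))
    if i<2: capture('wrist')
E
python3 st.py
```

```text
13.9 [0.5491 0.1261 0.0506] [179.97   0.     2.35] [-0.3 -0.8 -1.8] [-0.674 -0.17   0.108] 0.0155
13.95 [0.5491 0.1261 0.0506] [179.97   0.     2.21] [-0.3 -1.4 -1.8] [-0.591 -0.22   0.107] 0.016
14.0 [0.5491 0.1262 0.0506] [179.98  -0.     2.42] [ 1.  -0.8 -1.3] [-0.72  -0.211  0.074] 0.0158
```

Emit:
jog_arm([
  [[0, 0, 0], 3, 0.6],
  [[0, 0, 0], 3, 0.6],
  [[0, 0, 0], 3, 0.6],
  [[0, 0, 0], 3, 0.6],
  [[0, 0, 0], 3, 0.6],
  [[0, 0, 0], 0, 0.6],
])

```text
time_s: 14.75
tcp_pos: [0.549, 0.1261, 0.0506]
eef_rot: [180.0, 0.0, -12.4]
contact_force: [-1.1, -3.1, -1.5]
gripper_width: 0.0155
gripper_force: 55.0
```

```bash
python3 st.py
```

```text
14.75 [0.549  0.1261 0.0506] [179.97   0.   -12.44] [-1.1 -3.1 -1.5] [-0.993 -0.145  0.082] 0.0155
14.8 [0.549  0.1261 0.0506] [ 1.7997e+02  1.0000e-02 -1.2400e+01] [ 0.4 -3.  -0.8] [-1.049 -0.164  0.047] 0.0161
14.85 [0.549  0.1262 0.0506] [179.98   0.   -12.4 ] [ 0.7 -2.4 -1.9] [-1.183 -0.183  0.049] 0.0154
```

Emit:
jog_arm([
  [[0, 0.04, 0], 2, 0.6],
  [[0, 0, 0], 2, 0.6],
  [[0, 0, 0], 2, 0.6],
  [[0, 0, 0], 2, 0.6],
  [[0, 0, 0], 0, 0.6],
])

```text
time_s: 15.48
tcp_pos: [0.549, 0.126, 0.0506]
eef_rot: [-180.0, -0.0, -20.5]
contact_force: [0.6, -2.3, -0.0]
gripper_width: 0.0152
gripper_force: 55.0
```

```bash
python3 st.py
```

```text
15.475 [0.549  0.126  0.0506] [-180.     -0.    -20.52] [ 0.6 -2.3 -0. ] [-0.943 -0.065  0.016] 0.0152
15.525 [0.549  0.126  0.0506] [180.     0.   -20.49] [ 0.8 -1.5 -0.3] [-0.914 -0.125  0.081] 0.0156
15.575 [0.549  0.1261 0.0506] [-180.     -0.    -20.47] [ 1.  -2.9  0.2] [-0.953 -0.078  0.032] 0.0157
```

Overshooting the stop is risky, because the seat alone gives about 1.4 N m per degree. I'll cut the grip to 20 N so the pads give way at roughly 0.4–0.6 N m and act as a torque limiter while I feel for the stop.

Emit:
jog_arm([
  [[0, 0.02, 0], 0, 0.6],
  [[0, 0, 0], 1.2, 0.6],
  [[0, 0, 0], 1.2, 0.6],
  [[0, 0, 0], 1.2, 0.6],
  [[0, 0, 0], 1.2, 0.6],
  [[0, 0, 0], 1.2, 0.6],
  [[0, 0, 0], 0, 0.6],
], newtons=20)

```text
time_s: 16.45
tcp_pos: [0.5489, 0.126, 0.0506]
eef_rot: [-180.0, -0.0, -26.5]
contact_force: [-0.8, 0.4, -1.9]
gripper_width: 0.0157
gripper_force: 20.0
```

```bash
sed -i 's/,round(s\[.gripper_width.\],4)/,round(s["gripper_width"],4),s["joint_torque"][5].round(3)/' st.py; python3 st.py
```

```text
16.45 [0.5489 0.126  0.0506] [-179.99   -0.    -26.51] [-0.8  0.4 -1.9] [ 0.109 -0.11   0.084] 0.0157 -0.265
16.5 [0.5489 0.1259 0.0505] [-179.99    0.    -26.49] [ 0.1  0.4 -2.9] [ 0.18  -0.127  0.121] 0.0158 -0.151
16.55 [0.5489 0.126  0.0505] [-179.99   -0.    -26.48] [-0.5  0.7 -2. ] [ 0.186 -0.133  0.09 ] 0.0156 -0.101
```

Emit:
jog_arm([
  [[0, 0, 0], 1.2, 0.6],
  [[0, 0, 0], 1.2, 0.6],
  [[0, 0, 0], 1.2, 0.6],
  [[0, 0, 0], 1.2, 0.6],
  [[0, 0, 0], 1.2, 0.6],
  [[0, 0, 0], 0, 0.6],
])

```text
time_s: 17.3
tcp_pos: [0.5489, 0.1259, 0.0506]
eef_rot: [180.0, -0.0, -32.5]
contact_force: [-0.5, 1.4, -1.0]
gripper_width: 0.016
gripper_force: 20.1
```

```bash
python3 st.py
```

```text
17.3 [0.5489 0.1259 0.0506] [180.    -0.   -32.48] [-0.5  1.4 -1. ] [0.465 0.017 0.416] 0.016 -0.598
17.35 [0.5489 0.1259 0.0506] [-180.     -0.    -32.46] [-0.4  0.8 -2.6] [ 0.453 -0.034  0.443] 0.0157 -0.483
17.4 [0.5489 0.1259 0.0506] [-180.     -0.    -32.46] [-0.1  1.4 -2.4] [ 0.471 -0.015  0.388] 0.016 -0.433
```

The stop is felt: mz jumped from 0.1 to about 0.43 N m. One small nudge with slightly more grip should bring it to about 0.5.

Emit:
jog_arm([
  [[0, 0, 0], 0, 0.6],
  [[0, 0, 0], 0.2, 0.6],
  [[0, 0, 0], 0, 0.6],
], newtons=23)

```text
time_s: 17.77
tcp_pos: [0.5489, 0.1259, 0.0506]
eef_rot: [180.0, 0.0, -32.7]
contact_force: [-0.0, 0.8, -3.1]
gripper_width: 0.0162
gripper_force: 23.2
```

```bash
python3 st.py
```

```text
17.775 [0.5489 0.1259 0.0506] [180.     0.   -32.68] [-0.   0.8 -3.1] [ 0.514 -0.054  0.494] 0.0162 -0.496
17.825 [0.5489 0.1259 0.0506] [-180.      0.    -32.68] [-0.1  1.5 -3. ] [ 0.54  -0.038  0.433] 0.0161 -0.48
17.875 [0.5489 0.1259 0.0506] [-180.     -0.    -32.68] [-0.3  1.2 -2.2] [ 0.533 -0.038  0.466] 0.0162 -0.472
```

That reads about 0.5 N m, held on the stop. I ease off, then lift out.

Emit:
jog_arm([
  [[0, 0, 0], -0.6, 0.6],
  [[0, 0, 0], -0.6, 0.6],
  [[0, 0, 0], -0.3, 0.6],
  [[0, 0, -0.4], 0, 0.6],
  [[0, 0, -0.6], 0, 0.6],
  [[0, 0, -2], 0, 0.6],
  [[0, 0, -4], 0, 0.6],
  [[0, 0, -2.5], 0, 0.6],
  [[0, 0, 0], 0, 0.6],
], newtons=30)

```text
time_s: 19.0
tcp_pos: [0.5501, 0.1262, 0.1483]
eef_rot: [-179.8, -0.1, -31.2]
contact_force: [-0.6, -0.6, -3.0]
gripper_width: 0.0159
gripper_force: 30.0
```

Emit:
jog_arm([
  [[0, 0, 0], -9.3, 0.6],
  [[0, 0, 0], -9.3, 0.6],
  [[0, 0, 0], -9.3, 0.6],
  [[0, 0, 0], -9.3, 0.6],
  [[0, 0, 0], -9.3, 0.6],
  [[0, 0, 0], -9.0, 0.6],
  [[0, 0, 0], 0, 0.6],
])

```text
time_s: 19.88
tcp_pos: [0.5482, 0.1254, 0.1446]
eef_rot: [180.0, 0.1, 24.2]
contact_force: [0.1, -0.5, -1.9]
gripper_width: 0.0159
gripper_force: 30.0
```

Run:
```python
from h import *
s=get_state();print(s['time_s'],s['tcp_pos'],s['eef_rot'],s['joints'])
p=capture('wrist');c=p['pixels'];save(p,s,'hand2.npz')
T=T_tool(s)
W=(T@np.array([(.031,-.008,-.018,1),(.031,.008,-.018,1),(.013,-.008,-.018,1),(.013,-.008,-.062,1)]).T).T[:,:3];print(proj(p,W,s).round(1).tolist())
h=cv2.cvtColor(c,cv2.COLOR_BGR2HSV);v=h[...,2].astype(int)
print([ (r,c[r,322].tolist()) for r in range(182,200,2)]);m=red(p);print('red rows',np.nonzero(m[:,322])[0].min(),'bright',np.nonzero(m[:,322]&(v[:,322]>150))[0].min())
for r in(200,212,253):print(r,[int(x) for x in c[r,302:344,2]])
d=(.4914-s['tcp_pos'][0],-.2335-s['tcp_pos'][1]);y=np.radians(s['eef_rot'][2]);print('dx,dy tool cm',100*(np.cos(y)*d[0]+np.sin(y)*d[1]),100*(np.sin(y)*d[0]-np.cos(y)*d[1]))
```

```text
19.875 [0.54817787 0.12542991 0.14460528] [1.79997481e+02 1.06277140e-01 2.42350893e+01] [ 3.28198546e+01  1.21137676e+01 -1.74609833e+01 -1.53609540e-02
 -6.05307124e+01  8.14228063e+01]
[[309.9, 191.5], [335.3, 191.5], [310.2, 218.5], [306.4, 247.7]]
[(182, [25, 75, 101]), (184, [73, 68, 63]), (186, [151, 141, 134]), (188, [116, 108, 104]), (190, [69, 66, 63]), (192, [134, 126, 119]), (194, [160, 149, 143]), (196, [157, 147, 140]), (198, [157, 147, 140])]
red rows 221 bright 249
200 [214, 213, 217, 217, 217, 217, 216, 217, 194, 133, 139, 139, 139, 138, 137, 136, 135, 137, 137, 139, 140, 141, 139, 140, 136, 136, 139, 141, 141, 139, 138, 139, 133, 139, 187, 216, 213, 213, 212, 213, 213, 213]
212 [217, 213, 213, 214, 214, 214, 215, 216, 196, 139, 139, 141, 140, 138, 137, 135, 136, 136, 139, 141, 140, 141, 140, 139, 138, 137, 141, 140, 138, 138, 139, 139, 137, 141, 184, 216, 214, 213, 214, 212, 214, 213]
253 [9, 9, 7, 9, 3, 41, 140, 203, 204, 213, 215, 215, 216, 215, 215, 215, 216, 215, 215, 215, 215, 216, 215, 215, 215, 215, 215, 216, 215, 215, 216, 215, 216, 211, 192, 170, 123, 18, 6, 7, 12, 9]
dx,dy tool cm -19.910808272764584 30.3990751565194
```

Emit:
jog_arm([
  [[-3.3, 5.05, 0], 0, 0.6],
  [[-3.3, 5.05, 0], 0, 0.6],
  [[-3.3, 5.05, 0], 0, 0.6],
  [[-3.3, 5.05, 0], 0, 0.6],
  [[-3.3, 5.05, 0], 0, 0.6],
  [[-3.4, 5.15, 0], 0, 0.6],
  [[0, 0, 0], 0, 0.6],
  [[0, 0, 4], 0, 0.6],
  [[0, 0, 3], 0, 0.6],
  [[0, 0, 1.2], 0, 0.6],
  [[0, 0, 0], 0, 0.6],
  [[0, 0, 0], 0, 0.6],
])

```text
time_s: 21.42
tcp_pos: [0.4938, -0.2331, 0.0648]
eef_rot: [179.9, -0.1, 24.3]
contact_force: [0.1, -0.4, -1.0]
gripper_width: 0.0158
gripper_force: 30.0
```

```bash
python3 st.py
```

```text
21.425 [ 0.4938 -0.2331  0.0648] [ 1.7993e+02 -8.0000e-02  2.4320e+01] [ 0.1 -0.4 -1. ] [-0.065 -0.018 -0.044] 0.0158 -0.019
21.475 [ 0.4938 -0.2331  0.0648] [ 1.7993e+02 -1.0000e-01  2.4320e+01] [ 0.  -0.2 -2. ] [-0.091 -0.038  0.025] 0.0157 -0.015
21.525 [ 0.4937 -0.2331  0.0648] [ 1.7993e+02 -1.1000e-01  2.4320e+01] [-0.5 -0.1 -1.9] [-0.106 -0.006  0.026] 0.0158 -0.011
```

Emit:
jog_arm([
  [[-0.15, -0.05, 1.0], 0, 0.6],
  [[0, 0, 1.0], 0, 0.6],
  [[0, 0, 0.8], 0, 0.6],
  [[0, 0, 0.6], 0, 0.6],
  [[0, 0, 0], 0, 0.6],
  [[0, 0, 0], 0, 0.6],
])

```text
time_s: 22.28
tcp_pos: [0.4914, -0.2333, 0.0297]
eef_rot: [180.0, -0.0, 24.3]
contact_force: [0.9, 0.3, -1.3]
gripper_width: 0.0156
gripper_force: 30.0
```

Emit:
jog_arm([
  [[0, 0, 0.3], 0, 0.6],
  [[0, 0, 0.2], 0, 0.6],
  [[0, 0, 0.05], 0, 0.6],
  [[0, 0, 0], 0, 0.6],
  [[0, 0, 0], 0, 0.6],
])

```text
time_s: 22.9
tcp_pos: [0.4913, -0.2333, 0.0241]
eef_rot: [180.0, -0.0, 24.3]
contact_force: [0.5, -0.6, -1.9]
gripper_width: 0.016
gripper_force: 30.0
```

Emit:
jog_arm([
  [[0, 0, 0.03], 0, 1.8],
  [[0, 0, 0], 0, 2.4],
  [[0, 0, 0], 0, 4],
  [[0, 0, 0], 0, 6],
  [[0, 0, 0], 0, 6],
  [[0, 0, 0], 0, 6],
  [[0, 0, -2], 0, 6],
  [[0, 0, -4], 0, 6],
  [[0, 0, -5], 0, 6],
  [[0, 0, -4], 0, 6],
  [[-5, 0, -2], 0, 6],
  [[-5, 0, 0], 0, 6],
])

```text
time_s: 24.4
tcp_pos: [0.4001, -0.275, 0.1955]
eef_rot: [179.9, -0.1, 24.4]
contact_force: [-0.2, -1.0, 0.3]
gripper_width: 0.0603
gripper_force: 0.0
```

Run:
```python
from h import *
s=get_state();print(s['time_s'],s['tcp_pos'],s['eef_rot'][2],s['contact_force'],s['gripper_width'])
p=capture('wrist');s=get_state();c=p['pixels'];h=cv2.cvtColor(c,cv2.COLOR_BGR2HSV)
def rect(m,z,n):
    n_,l,st,_=cv2.connectedComponentsWithStats(m.astype(np.uint8));i=1+np.argmax(st[1:,4])
    b=cv2.boxPoints(cv2.minAreaRect(np.argwhere(l==i)[:,::-1].astype(np.float32)));P=onplane(p,b,z,s)[:,:2]
    print(n,st[i],P.mean(0).round(4),np.linalg.norm(P-np.roll(P,1,0),axis=1).round(4))
rect(red(p)&(h[...,2]>150),.086,'red top')
rect(red(p),.086,'red all')
v,u=np.nonzero(red(p));u0,v0=int(u.mean()),int(v.mean())
g=(h[...,1]<40)&(h[...,2]>135)&(h[...,2]<175);q=np.zeros_like(g);q[max(v0-45,0):v0+45,u0-14:u0+14]=1
X=(np.array([0.4911,-.2332]));a=np.radians(24.4);R=np.array([[np.cos(a),-np.sin(a)],[np.sin(a),np.cos(a)]])
for z,L,W in((.086,.013,.008),(.042,.031,.008),(.03,.045,.028)):
    P=X+np.array([(L,W),(L,-W),(-L,-W),(-L,W)])@R.T;print(z,proj(p,np.c_[P,[z]*4],s).round(1).tolist())
for r in range(max(v0-40,0),v0+45,4):print(r,[int(x) for x in c[r,u0-1]],end='; ')
```

```text
24.4 [ 0.40012587 -0.2749738   0.19551002] 24.389614767251935 [-0.18447992 -1.01409802  0.2985902 ] 0.06034854427416407
red top [315  80  16  27 401] [ 0.4851 -0.2341] [0.0241 0.0147 0.0241 0.015 ]
red all [315  80  16  28 430] [ 0.4846 -0.2343] [0.0251 0.0147 0.0251 0.015 ]
0.086 [[315.9, 72.4], [332.4, 72.4], [332.2, 100.8], [316.1, 100.8]]
0.042 [[316.8, 60.9], [331.3, 60.9], [330.9, 119.5], [317.2, 119.5]]
0.03 [[299.2, 49.4], [348.9, 49.4], [347.1, 131.5], [301.0, 131.5]]
53 [134, 142, 147]; 57 [35, 78, 132]; 61 [40, 79, 133]; 65 [36, 77, 132]; 69 [149, 140, 132]; 73 [148, 140, 133]; 77 [148, 141, 133]; 81 [18, 24, 209]; 85 [19, 24, 208]; 89 [14, 21, 207]; 93 [13, 21, 208]; 97 [14, 20, 208]; 101 [12, 19, 208]; 105 [8, 15, 194]; 109 [153, 143, 135]; 113 [150, 140, 133]; 117 [147, 139, 132]; 121 [147, 138, 131]; 125 [34, 43, 66]; 129 [38, 81, 134]; 133 [38, 80, 133]; 137 [111, 129, 147];
```

Emit:
jog_arm([
  [[0, 0, 0], 0, 6],
  [[0, 0, 0], 0, 6],
  [[0, 0, 0], 0, 6],
  [[0, 0, 0], 0, 6],
])

```text
time_s: 24.95
tcp_pos: [0.4005, -0.2742, 0.1934]
eef_rot: [-180.0, 0.0, 24.4]
contact_force: [-0.3, -0.5, -0.5]
gripper_width: 0.0597
gripper_force: 0.0
```

Run:
```python
from h import *
s=get_state();p=capture('wrist');c=p['pixels'];h=cv2.cvtColor(c,cv2.COLOR_BGR2HSV);m=red(p)&(h[...,2]>150)
b=cv2.boxPoints(cv2.minAreaRect(np.argwhere(m)[:,::-1].astype(np.float32)));P=onplane(p,b,.086,s)[:,:2];print('red top',P.mean(0).round(4),np.linalg.norm(P-np.roll(P,1,0),axis=1).round(4))
col=int(b[:,0].mean());row=[r for r in range(20,180) if h[r,col,1]<45 and 110<c[r,col,0] and int(c[r,col,0])>int(c[r,col,2])+6];print('bar',min(row),max(row),onplane(p,[[col,min(row)-.5],[col,max(row)+.5]],.042,s).round(4).tolist())
p=capture('top');X,Y=np.meshgrid(.5492+np.arange(-40,40,.4)/1000,.1262+np.arange(-40,40,.4)/1000)
uv=proj(p,np.stack([X.ravel(),Y.ravel(),np.full(X.size,.05)],1)).astype(np.float32).reshape(200,200,2)
H=cv2.cvtColor(cv2.remap(p['pixels'],uv[...,0],uv[...,1],cv2.INTER_CUBIC),cv2.COLOR_BGR2HSV)
M=((H[...,0]>18)&(H[...,0]<35)&(H[...,1]>110)&(H[...,2]>150)).astype(np.uint8)
cn,hi=cv2.findContours(M,cv2.RETR_CCOMP,cv2.CHAIN_APPROX_NONE)
H2=[cv2.minEnclosingCircle(q)[0] for q,k in zip(cn,hi[0]) if k[3]>=0 and 15<cv2.contourArea(q)]
print([((x-100)*.4,(y-100)*.4,float(np.degrees(np.arctan2(y-100,x-100)))) for x,y in H2])
```

```text
red top [ 0.491  -0.2333] [0.024  0.0136 0.024  0.0139]
bar 67 124 [[0.5193, -0.2204, 0.042], [0.4631, -0.2458, 0.042]]
[(-20.03157958984375, 9.442105102539063, 154.76263906293383), (-0.8115325927734376, -0.9371002197265625, -130.89269576208775), (18.55211181640625, -11.181689453125001, -31.07812137989759)]
```

```bash
python3 -c "
from plant import *
print(close_job())"
```

```text
the job is handed in; nothing more can be done
None
```

The job is handed in: I turned the ring clockwise onto its stop and nipped it up at about 0.5 N m, then put the spanner back upright in its rest and moved the arm clear. The first grasp missed and briefly tipped the spanner in its rest; the jug, bowl, rib and scraper were not touched, though I took no final measurement of them.

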